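Fill the dispenser with bag feet down a chute

ROBOT

A 6-joint arm with a two-finger parallel gripper is mounted at the origin on the work surface. World frame = base frame: x ahead of the robot, y to its left, z up, the work surface at z = 0. Lengths are in mm, angles in rad, forces in N, time in s.
With the tool pointing down it reaches from about 350 to 875 mm from the base axis. Payload 4.2 kg.
Tool frame: the origin (TCP) lies between the finger pads; the fingertips stand 25 mm ahead of it and the grasp point (between the pads) lies 6 mm ahead of it; z points along the fingers, y is the line along which they close (so a half turn about z gives the same grasp; the last joint's range is limited). The gripper opens to 85 mm and grips with 20 to 120 N. Pads are 22 mm wide; open, the fingers measure 114 mm over their backs; the gripper's body (76 mm by 85 mm) begins 54 mm behind the grasp point. The pads swing forward as they close: fully open they stand 13 mm farther back than shut.
Start: joints at [1.479, 0.385, 0.008, 0, -1.194, -0.259], TCP at [214.748, 586.926, 256.312] pointing down, gripper open.
Joint ranges: [-3.14, 3.14], [-1.21, 2.06], [-1.07, 1.41], [-3.16, 2.05], [-2.99, -0.16], [-3.1, 3.1]. Speed limits (rad/s): [2.79, 2.79, 3.14, 3.14, 3.14, 3.14].

INTERFACE

Orientations are given as a unit quaternion [x, y, z, w].
In Python, from bench import arm gives the robot as it stands.
- The arm moves only by the shell command python3 -m pendant 'ROWS'. ROWS is JSON, a list of rows, each a list of 7 numbers: the shift along the tool's x, y, z in m, then the turn, a rotation vector about the tool's x, y, z in degrees, then the finger opening in m, from 0 to 0.0854. In form: [[x, y, z, wx, wy, wz, fingers], ...]. A call has 1 to 12 rows; each row shifts and turns the commanded pose from where the row before left it, along the tool's axes as they then stand; what a row does not reach is not made up. A row lasts 1/10 s, in which the tool goes at most 50 mm and 8.59 degrees, less where a joint would pass 70% of its speed; a pose out of reach is approached as far as the arm can. A call is refused whole if a number of a shift passes 0.05 or a number of a turn 8.59, either way. A call with a gripper value outside its range is refused whole. The fingers move at their own pace and stop on an object; the grip force is fixed at half the most. Time passes only in rows, so rows that do not move let the fingers close. It gives the time, the measured TCP pose, the force, the opening and the grip force at its end, in the units of the state.
- arm.read_state(): the state, without advancing time (a new reading comes with each control period).
- arm.get_image(name): name is "scene" or "top"; returns a dict with "image" (384x512x3 uint8, red, green, blue), "fx", "fy", "cx", "cy" (pixels), "k1" (the pictures are not rectified: a ray, as slopes to the right and down, at radius r is drawn at 1 + k1 r^2 times it, then the intrinsics apply), "xyz" and "rotation" of the camera in the world. Camera axes: x right, y down, z forward; pixel columns grow to the right and rows downward; lengths in mm; the calibration is good to about 2 mm. A picture is of the moment at which its call begins. There is no depth.
- arm.job_done(): hands the job in; it is judged then, once.
The state is a dict: "clock": time; "joints": joint angles; "joint_vel": joint speeds; "joint_efforts": joint torques, N m; "position": TCP position; "ee_rot": TCP orientation; "contact_force": force on the tool from outside, world axes, zero at the start; "wrist_torque": the same for the moment, N m; "gripper_width": finger opening in mm; "grasp_force": force on a finger pad.
Only numpy, scipy, OpenCV 4.12 (cv2) and the standard library are available. Lean on these libraries where they do the work, as an engineer would, in place of code of your own. Each camera call takes 0.05 s, during which the arm holds its last target. There are 200 camera calls.

TASK

Five brass bag feet lie in the filling chute on the leather mat. Pick the chute up, set its spout lightly down on the rim of the dispenser's open hopper, then tip it, keeping the spout resting gently on the rim, until all five have slid through the narrow neck into the hopper. Then lay the empty chute back down flat on the mat and let go, leaving everything else where it is.

Things in the scene. Friction and masses are not known exactly. Their poses are not given: they have to be found in the camera images.
- chute: filling chute, loose, 0.13 kg: open-topped aluminium channel 120 mm long, 26 wide (22 inside), 22 tall, floor and walls 2 mm thick, closed behind, open in front (the spout); behind it a flat rubber-covered grip 80 long, 24 wide, 7 to 29 mm above the underside. Origin: underside, mid-channel; x along it to the spout, z up. Channel from x = -60 to 60 mm, grip from -144 to -64
- chute_lip (a point): point on the chute at the spout's lip: middle of the underside's front edge, 60 mm ahead of the chute's origin along its x
- chute_grip (a point): point inside the chute's grip, near its front, where it can be pinched across its 24 mm width from above: 80 mm behind the chute's origin, 20 mm above its underside
- dispenser: parts dispenser screwed to the bench: base plate, upright steel post (14 mm thick, 205 mm tall, 62 mm along +x from the axis) and, clamped firmly on it, a clear hopper: belly 72 mm across, then a neck, 48 mm across outside and 40 inside, with a flat rim. Origin: on the bench below the hopper's axis, x to the post, z up. The origin says nothing of the hopper's height: see hopper_axis
- hopper_axis (a point): fixed point on the axis of the hopper and its mouth, 160 mm above the bench. The hopper's clamp can be set anywhere on the post: its rim is level with this point or up to 30 mm higher, and that height is not measured: feel for it. The rim is 105 mm above the hopper's underside, the neck 21 mm tall, the hopper's floor 100 mm below the rim. Its thin neck stands a press of 5 N at most
- mat: leather work mat fixed on the bench, 260 x 300 mm (x, y), 4 mm thick; origin: centre of its underside, which lies on the bench
- lidded_jar: bystander: closed jar with a lid, 72 mm across, 95 mm tall; origin: centre of its underside
- polish_tin: bystander: flat polish tin, 76 mm across, 30 mm tall; origin: centre of its underside
- thread_cone: bystander: cone of black thread, 64 mm across, 88 mm tall; origin: centre of its underside
- hammer: bystander: shoemaker's hammer lying on the bench, about 240 mm long, 32 mm tall; origin: under the middle of its handle, x towards the head
- awl: bystander: awl lying on the bench, 126 mm long, 28 mm tall; origin: under the front of its handle, x towards the point
- brush: bystander: shoe brush, 150 x 45 mm, 36 mm tall; origin: centre of its underside, x along it
- foot0: one of five solid brass bag feet lying loose in the chute, alike: domed disc 14 mm across, 10 mm tall, 13 g; origin: centre of its flat underside. They begin to slide along the chute when it is tipped by somewhere between 0.25 and 0.42 rad
- foot1: one of five solid brass bag feet lying loose in the chute, alike: domed disc 14 mm across, 10 mm tall, 13 g; origin: centre of its flat underside. They begin to slide along the chute when it is tipped by somewhere between 0.25 and 0.42 rad
- foot2: one of five solid brass bag feet lying loose in the chute, alike: domed disc 14 mm across, 10 mm tall, 13 g; origin: centre of its flat underside. They begin to slide along the chute when it is tipped by somewhere between 0.25 and 0.42 rad
- foot3: one of five solid brass bag feet lying loose in the chute, alike: domed disc 14 mm across, 10 mm tall, 13 g; origin: centre of its flat underside. They begin to slide along the chute when it is tipped by somewhere between 0.25 and 0.42 rad
- foot4: one of five solid brass bag feet lying loose in the chute, alike: domed disc 14 mm across, 10 mm tall, 13 g; origin: centre of its flat underside. They begin to slide along the chute when it is tipped by somewhere between 0.25 and 0.42 rad
Things that resemble listed ones, but are neither listed nor needed, are in the scene too. Several things have the shape of the chute; the one meant has the colours described above.

How it is judged (in metres and radians):
On the way, in this order (a step that is already met when the one before it is completed fails the run):
1. the spout rests on the hopper's rim (contact over 0.5 N, lip within 24 mm of the hopper's axis) with the chute still near level (within 0.25 rad) and all five feet in it (contact force between chute and dispenser above 0.5 N and horizontal distance between chute_lip and dispenser below 0.024 m and x of each of foot0, foot1, foot2, foot3, foot4 in the frame of chute below 0.06 m and z of each of foot0, foot1, foot2, foot3, foot4 in the frame of chute below 0.02 m and angle between chute's own z axis and vertical below 0.25 rad), for 0.2 s.
2. all five feet are in the hopper while the tipped spout still rests on the rim (contact force between chute and dispenser above 0.5 N and horizontal distance between chute_lip and dispenser below 0.024 m and horizontal distance between each of foot0, foot1, foot2, foot3, foot4 and dispenser below 0.034 m and z of foot0 in the frame of dispenser between 0.055 and 0.125 m and z of foot1 in the frame of dispenser between 0.055 and 0.125 m and z of foot2 in the frame of dispenser between 0.055 and 0.125 m and z of foot3 in the frame of dispenser between 0.055 and 0.125 m and z of foot4 in the frame of dispenser between 0.055 and 0.125 m and angle between chute's own z axis and vertical above 0.2 rad), for 0.2 s.
At the end, for the whole second after the job is handed in: All five feet lie inside the hopper (within 34 mm of its axis, 55 to 125 mm above the bench); the chute lies flat (within 0.06 rad) and still, with the middle of its channel on the mat and its underside within 4 mm of the mat's top (horizontal distance between each of foot0, foot1, foot2, foot3, foot4 and dispenser below 0.034 m and z of foot0 in the frame of dispenser between 0.055 and 0.125 m and z of foot1 in the frame of dispenser between 0.055 and 0.125 m and z of foot2 in the frame of dispenser between 0.055 and 0.125 m and z of foot3 in the frame of dispenser between 0.055 and 0.125 m and z of foot4 in the frame of dispenser between 0.055 and 0.125 m and z of chute in the frame of mat below 0.008 m and angle between chute's own z axis and vertical below 0.06 rad and linear speed of chute below 0.02 m/s and x of chute in the frame of mat between -0.13 and 0.13 m and y of chute in the frame of mat between -0.15 and 0.15 m); the robot touches nothing.
It fails at once if the chute presses on the dispenser with more than 5 N (contact force between chute and dispenser above 5 N).
It fails at once if the robot itself presses on the dispenser with more than 2 N (contact force between any of the fingers, the arm and dispenser above 2 N).
It fails at once if a bystander is moved more than 20 mm (distance of any of lidded_jar, polish_tin, thread_cone, hammer, awl, brush from where it was at the start of the episode above 0.02 m).
It also fails if it takes over 72 s, if anything falls off the work surface, if the arm or the gripper's body presses on something with over 40 N, if the wrist force passes 120 N, or if a joint passes its speed limit or range.

## Working session

There is one attempt and no reset: what is moved stays moved. The work goes in short steps, Python scripts to look and compute and a shell command to move; the robot and the scene stay as the last step left them, time stands still between calls to the robot, and variables do not carry over. Pictures are saved under pics/ and viewed, at most 14 in all, crops included, and the job is handed in when it is done.

```bash
mkdir -p pics; ls
python3 - <<'E'
from bench import arm
import cv2,json
s=arm.read_state();print(s)
for n in("scene","top"):
    d=arm.get_image(n);cv2.imwrite(f"pics/{n}0.png",cv2.resize(d["image"][:,:,::-1],(800,600),interpolation=cv2.INTER_CUBIC))
    print({k:(v if k!="image" else 0) for k,v in d.items()})
E
```

```text
pics
{'clock': 0.0, 'joints': array([ 1.47858208e+00,  3.85549045e-01,  6.58535079e-03, -5.07973521e-04,
       -1.19401314e+00, -2.58623153e-01]), 'joint_vel': array([ 1.10256786e-03, -1.60901531e-03, -8.82371706e-05, -7.65512617e-04,
        3.94878192e-04, -6.41465310e-04]), 'joint_efforts': array([ 6.99020711e-05, -3.92286122e+01,  1.88390923e+01,  4.18574363e+00,
       -4.76931775e-03,  3.93904344e-06]), 'position': array([214.58262122, 586.42079593, 255.20889991]), 'ee_rot': array([ 9.84636582e-01, -1.74612588e-01, -1.44642352e-04,  1.10610090e-03]), 'contact_force': array([1.11765067, 0.56271655, 0.27420384]), 'wrist_torque': array([-0.03739104, -0.00663005, -0.02962413]), 'grasp_force': 0.0, 'gripper_width': 85.38256085260397}
{'image': 0, 'fx': 383.74552178531536, 'fy': 383.74552178531536, 'cx': 252.24598970086873, 'cy': 193.2220398071682, 'k1': 0.04397967566192413, 'xyz': array([1259.67376574,   40.00229314,  881.80893047]), 'rotation': array([ 0.67802098,  0.62000724, -0.26635124, -0.29143709])}
{'image': 0, 'fx': 477.7290462444613, 'fy': 477.7290462444613, 'cx': 257.14263931767215, 'cy': 194.5387047436841, 'k1': -0.019755372819158613, 'xyz': array([ 291.24567701,   91.82557238, 1480.8449442 ]), 'rotation': array([-0.70212959,  0.70920865, -0.04185331,  0.04780628])}
```

View pics/scene0.png

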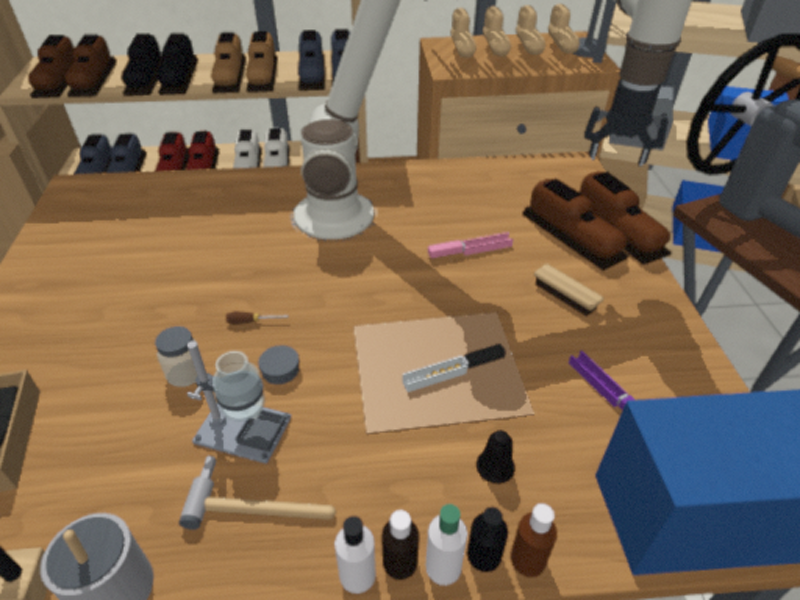

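View pics/top0.png

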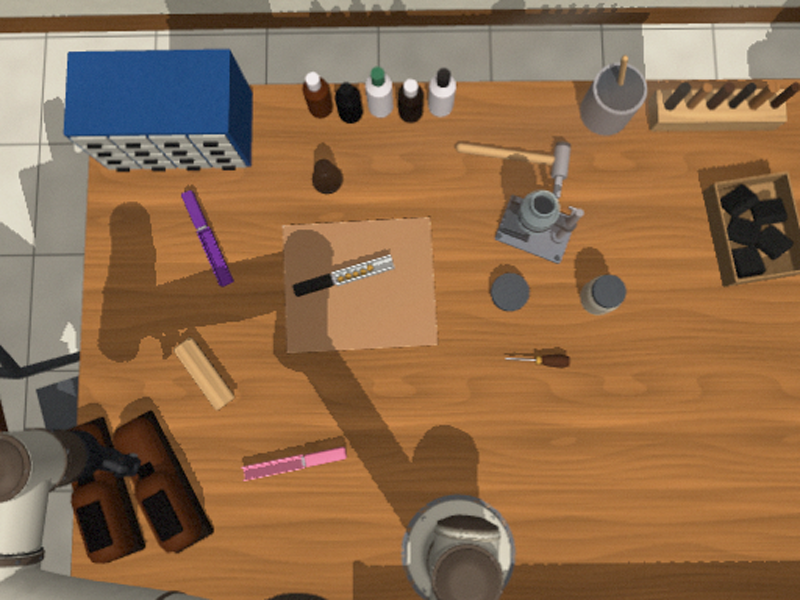

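The first view shows the bench from the front and the second from above. Three things are chute-shaped in the top view: silver and black on the mat at (345,272), purple at (207,238) and pink at (295,462). The aluminium one with the black rubber grip and brass feet, on the mat, fits the description. The dispenser is at about (540,215) in the top view. I'll confirm in one enlarged composite.

```bash
cat > h.py <<'E'
import numpy as np,cv2
from scipy.spatial.transform import Rotation as R
from bench import arm
def crop(im,x,y,w=80,h=60,s=5):
    c=cv2.resize(im[y:y+h,x:x+w,::-1],(w*s,h*s),interpolation=cv2.INTER_CUBIC)
    for i in range(0,w,10):
        cv2.putText(c,str(x+i),(i*s,8),0,.3,(0,0,255),1);cv2.line(c,(i*s,9),(i*s,13),(0,0,255),1)
    for i in range(10,h,10):
        cv2.putText(c,str(y+i),(6,i*s+3),0,.3,(0,0,255),1);cv2.line(c,(0,i*s),(5,i*s),(0,0,255),1)
    return c
def ray(d,u,v):
    p=np.array([(u-d["cx"])/d["fx"],(v-d["cy"])/d["fy"]]);q=p.copy()
    for _ in range(20): q=p/(1+d["k1"]*(q@q))
    return R.from_quat(d["rotation"]).apply([*q,1.])
def onz(d,u,v,z):
    r=ray(d,u,v);return d["xyz"]+r*(z-d["xyz"][2])/r[2]
def proj(d,P):
    c=R.from_quat(d["rotation"]).inv().apply(np.array(P)-d["xyz"]);q=c[:2]/c[2];q=q*(1+d["k1"]*(q@q))
    return q*d["fx"]+[d["cx"],d["cy"]]
E
python3 - <<'E'
from h import *
t=arm.get_image("top");s=arm.get_image("scene")
a=np.hstack([crop(t["image"],180,150),crop(t["image"],312,112)])
b=np.hstack([crop(s["image"],252,208),crop(s["image"],118,215,80,60)])
cv2.imwrite("pics/c1.png",np.vstack([a,b]))
E
```

```text
(no output)
```

View pics/c1.png

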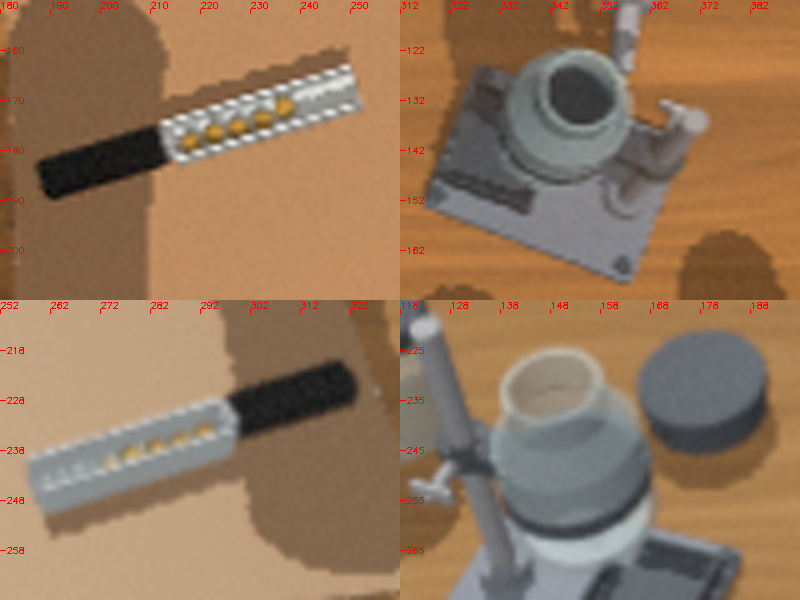

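The crop confirms it: aluminium channel with a black grip and five brass feet. The spout corners are at top-view (249.6,163) and (252,171.6), and the grip rear corners at (187.6,183) and (189.6,189.6). The rim centre is at top (348.5,131) and scene (148.6,232).

Run:
```python
from h import *
np.set_printoptions(precision=1,suppress=True)
t=arm.get_image("top");s=arm.get_image("scene")
a=onz(t,249.6,163,26);b=onz(t,252,171.6,26);c=onz(t,187.6,183,33);d=onz(t,189.6,189.6,33)
print(a,b,c,d)
l=(a+b)/2;g=(c+d)/2;print("lip",l,"rear",g,np.linalg.norm((l-g)[:2]),"yaw",np.degrees(np.arctan2(*(l-g)[1::-1])))
# rim triangulate
def tri(p,q):
    r1=ray(t,*p);r2=ray(s,*q);k=np.linalg.lstsq(np.c_[r1,-r2],s["xyz"]-t["xyz"],rcond=None)[0]
    A=t["xyz"]+k[0]*r1;B=s["xyz"]+k[1]*r2;return (A+B)/2,np.linalg.norm(A-B)
rim=tri((348.5,131),(148.6,232));print("rim",rim)
for z in (160,175,190):print(z,onz(t,348.5,131,z),onz(s,148.6,232,z))
print("posttop",onz(t,370.5,136,205),onz(s,123.5,221,205))
# chute in scene: lip bottom corners, grip end
print("scene lip bottom corners",onz(s,258.5,242+8,4),"grip rear top",onz(s,252+350/5,208+65/5,33))
# bystanders
for n,u,v,z in(("jar",387,187,95),("tin",326,186,30),("cone",209,113,88),("awl h",360,231,20),("hammer",360,100,20),("matc",181,145,4),("matc2",275,139,4),("matc3",279,221,4),("matc4",184,226,4)):print(n,onz(t,u,v,z))
s0=arm.read_state();print("toolR\n",R.from_quat(s0["ee_rot"]).as_matrix())
```

```text
[575.6 125.6  26. ] [548.5 118.4  26. ] [514.  316.3  33. ] [493.5 310.   33. ]
lip [562.1 122.   26. ] rear [503.7 313.2  33. ] 199.83473055950154 yaw -73.0269257556591
rim (array([ 633.6, -154.1,  178.4]), np.float64(1.5262635029803084))
160 [ 638.5 -158.4  160. ] [ 617.3 -158.4  160. ]
175 [ 634.6 -155.6  175. ] [ 630.6 -154.3  175. ]
190 [ 630.7 -152.7  190. ] [ 644.  -150.2  190. ]
posttop [ 612.  -209.5  205. ] [ 617.2 -208.5  205. ]
scene lip bottom corners [575.7 119.5   4. ] grip rear top [506.9 316.5  33. ]
jar [ 486.3 -277.7   95. ]
tin [ 500.5 -108.2   30. ]
cone [717.9 245.3  88. ]
awl h [ 362.2 -209.4   20. ]
hammer [ 775.5 -224.8   20. ]
matc [640.3 342.9   4. ]
matc2 [656.2  45.2   4. ]
matc3 [396.5  36.6   4. ]
matc4 [383.9 330.8   4. ]
toolR
 [[ 0.9 -0.3 -0. ]
 [-0.3 -0.9 -0. ]
 [ 0.   0.  -1. ]]
```

```bash
python3 -m pendant '[[0,0,0,0,0,7.55,0.06],[0,0,0,0,0,7.55,0.06],[0,0,0,0,0,7.55,0.06],[0,0,0,0,0,7.55,0.06],[0,0,0,0,0,7.55,0.06],[0,0,0,0,0,7.55,0.06],[0,0,0,0,0,7.55,0.06]]'; python3 -m pendant '[[0.034,-0.0164,0,0,0,0,0.06],[0.034,-0.0164,0,0,0,0,0.06],[0.034,-0.0164,0,0,0,0,0.06],[0.034,-0.0164,0,0,0,0,0.06],[0.034,-0.0164,0,0,0,0,0.06],[0.034,-0.0164,0,0,0,0,0.06],[0.034,-0.0164,0,0,0,0,0.06],[0.034,-0.0164,0,0,0,0,0.06],[0.034,-0.0164,0,0,0,0,0.06],[0.034,-0.0164,0,0,0,0,0.06],[0.034,-0.0164,0,0,0,0,0.06],[0.034,-0.0164,0,0,0,0,0.06]]'
cat >> h.py <<'E'
def st(target=None,pull=None):
    s=arm.read_state();M=R.from_quat(s["ee_rot"]).as_matrix()
    print("t %.1f"%s["clock"],"p",s["position"].round(1),"xdir yaw %.1f pitch %.2f"%(np.degrees(np.arctan2(M[1,0],M[0,0])),np.degrees(np.arcsin(M[2,0]))),"z",M[:,2].round(3),"F",s["contact_force"].round(2),"T",s["wrist_torque"].round(3),"w %.1f g %.0f"%(s["gripper_width"],s["grasp_force"]),"j",s["joints"].round(2))
    if target is not None: print("tool delta mm",(M.T@(np.array(target)-s["position"])).round(1))
E
python3 -c "from h import *;st([521.8,253.9,33])"
```

```text
clock: 1.0
position: [214.7, 586.8, 256.2]
ee_rot: [0.802, -0.597, 0.0, 0.0]
contact_force: [-1.3, -0.7, -0.2]
gripper_width: 60.0
grasp_force: 0.0
clock: 2.2
position: [523.4, 253.3, 256.4]
ee_rot: [0.804, -0.594, 0.0, -0.0]
contact_force: [0.1, -0.4, 0.4]
gripper_width: 59.9
grasp_force: 0.0
t 2.2 p [523.4 253.3 256.4] xdir yaw -72.9 pitch -0.01 z [ 0.  0. -1.] F [ 0.14 -0.42  0.39] T [ 0.068 -0.106 -0.042] w 59.9 g 0 j [ 0.73  0.31 -0.1  -0.   -1.16 -0.43]
tool delta mm [ -1.    1.4 223.4]
```

```bash
python3 -m pendant '[[0,0.001,0.04,0,0,0,0.06],[-0.001,0,0.04,0,0,0,0.06],[0,0,0.04,0,0,0,0.06],[0,0,0.03,0,0,0,0.06],[0,0,0,0,0,0,0.06]]'
python3 - <<'E'
from h import *
st([521.8,253.9,33])
t=arm.get_image("top");s=arm.get_image("scene")
cv2.imwrite("pics/c2.png",np.hstack([crop(t["image"],180,150),crop(s["image"],262,188)]))
E
```

```text
clock: 2.7
position: [518.8, 253.2, 101.8]
ee_rot: [0.804, -0.595, -0.001, 0.005]
contact_force: [-0.1, -1.0, 0.1]
gripper_width: 59.9
grasp_force: 0.0
t 2.7 p [518.8 253.2 101.8] xdir yaw -73.0 pitch 0.20 z [-0.008 -0.006 -1.   ] F [-0.1  -1.01  0.11] T [-0.037  0.045  0.039] w 59.9 g 0 j [ 0.73  0.46 -0.3  -0.   -0.82 -0.44]
tool delta mm [-0.  -3.8 68.8]
```

View pics/c2.png

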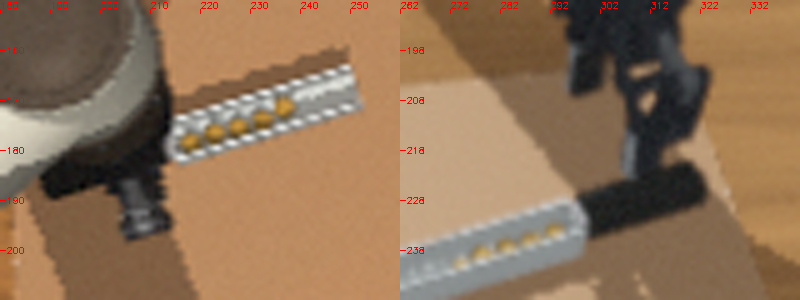

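The gripper stands above the grip (around 205,190 in the top tile) and lines up with it. The feet haven't moved. Descending.

```bash
python3 -m pendant '[[0,0,0.025,0,0,0,0.06],[0,0,0.02,0,0,0,0.06],[0,0,0.015,0,0,0,0.06],[0,0,0.008,0,0,0,0.06],[0,0,0,0,0,0,0.06],[0,0,0,0,0,0,0.06]]';python3 -c "from h import *;st([521.8,253.9,33])"
```

```text
clock: 3.4
position: [522.2, 256.0, 39.9]
ee_rot: [0.804, -0.594, 0.0, -0.001]
contact_force: [0.9, -0.3, -0.8]
gripper_width: 59.7
grasp_force: 0.0
t 3.4 p [522.2 256.   39.9] xdir yaw -72.9 pitch -0.06 z [ 0.002  0.002 -1.   ] F [ 0.89 -0.3  -0.8 ] T [-0.006 -0.008  0.066] w 59.7 g 0 j [ 0.73  0.55 -0.35  0.   -0.67 -0.44]
tool delta mm [1.9 1.1 6.9]
```

```bash
python3 -m pendant '[[0.001,0,0.005,0,0,0,0.06],[0,0,0,0,0,0,0.045],[0,0,0,0,0,0,0.034],[0,0,0,0,0,0,0.030],[0,0,0,0,0,0,0.026],[0,0,0,0,0,0,0.022],[0,0,0,0,0,0,0.015],[0,0,0,0,0,0,0.0],[0,0,0,0,0,0,0],[0,0,0,0,0,0,0]]';python3 -c "from h import *;st([521.8,253.9,33])"
```

```text
clock: 4.4
position: [522.3, 254.8, 33.9]
ee_rot: [0.804, -0.594, 0.0, -0.001]
contact_force: [1.7, 1.0, 5.6]
gripper_width: 23.3
grasp_force: 57.7
t 4.4 p [522.3 254.8  33.9] xdir yaw -72.9 pitch -0.03 z [ 0.002  0.001 -1.   ] F [1.72 1.   5.56] T [ 0.126 -0.487  0.037] w 23.3 g 58 j [ 0.73  0.56 -0.35  0.   -0.66 -0.43]
tool delta mm [0.7 0.7 0.9]
```

```bash
python3 -m pendant '[[0,0,-0.003,0,0,0,0],[0,0,-0.006,0,0,0,0],[0,0,-0.01,0,0,0,0],[0,0,-0.015,0,0,0,0],[0,0,-0.015,0,0,0,0],[0,0,-0.015,0,0,0,0],[0,0,-0.01,0,0,0,0],[0,0,-0.006,0,0,0,0],[0,0,-0.002,0,0,0,0],[0,0,0,0,0,0,0],[0,0,0,0,0,0,0]]'; python3 -c "from h import *;st()"; python3 -m pendant '[[0,0,-0.005,0,0,0,0],[0,0,-0.01,0,0,0,0],[0,0,-0.015,0,0,0,0],[0,0,-0.02,0,0,0,0],[0,0,-0.02,0,0,0,0],[0,0,-0.02,0,0,0,0],[0,0,-0.02,0,0,0,0],[0,0,-0.015,0,0,0,0],[0,0,-0.008,0,0,0,0],[0,0,-0.003,0,0,0,0],[0,0,0,0,0,0,0],[0,0,0,0,0,0,0]]'
python3 - <<'E'
from h import *
st()
t=arm.get_image("top");s=arm.get_image("scene")
cv2.imwrite("pics/c3.png",np.hstack([crop(t["image"],185,145),crop(s["image"],240,160)]))
E
```

```text
clock: 5.5
position: [521.1, 254.0, 114.6]
ee_rot: [0.804, -0.595, -0.0, 0.001]
contact_force: [0.1, -0.1, -2.3]
gripper_width: 23.0
grasp_force: 57.4
t 5.5 p [521.1 254.  114.6] xdir yaw -73.0 pitch 0.03 z [-0.001 -0.001 -1.   ] F [ 0.06 -0.05 -2.34] T [ 0.088  0.037 -0.02 ] w 23.0 g 57 j [ 0.73  0.45 -0.29 -0.   -0.84 -0.44]
clock: 6.7
position: [521.1, 254.0, 250.4]
ee_rot: [0.804, -0.595, -0.0, 0.001]
contact_force: [0.2, 0.0, -2.1]
gripper_width: 22.9
grasp_force: 57.5
t 6.7 p [521.1 254.  250.4] xdir yaw -73.0 pitch 0.03 z [-0.002 -0.001 -1.   ] F [ 0.25  0.05 -2.15] T [0.088 0.041 0.023] w 22.9 g 57 j [ 0.73  0.31 -0.11 -0.   -1.15 -0.44]
```

View pics/c3.png

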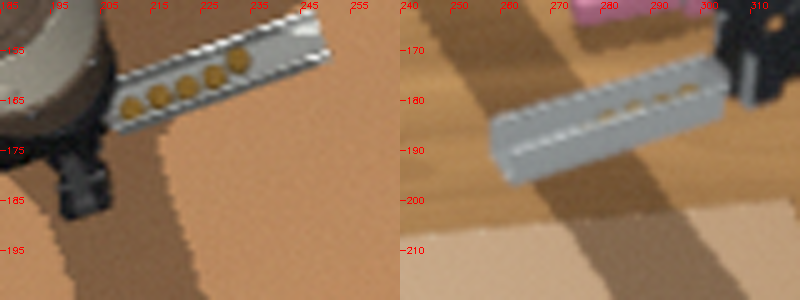

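The chute is held with all five feet in it. Checking how level it sits by projecting the expected lip into both pictures.

```bash
cat >> h.py <<'E'
def chute(s=None,dx=0,dp=0.,dz=0):
    "chute pose guess: tool frame x=chute x, grip pt (-80+dx,0,z)"
    s=s or arm.read_state();M=R.from_quat(s["ee_rot"]).as_matrix()
    C=np.c_[M[:,0],-M[:,1],-M[:,2]]  # chute axes
    C=C@R.from_euler("y",dp).as_matrix()
    return lambda x,y,z: s["position"]+C@np.array([x+80-dx,y,z-30+dz])
E
python3 - <<'E'
from h import *
np.set_printoptions(precision=1,suppress=True)
t=arm.get_image("top");s=arm.get_image("scene")
for dp in(-.05,0,.05,.1):
    c=chute(dp=dp);print(dp,"top",*[proj(t,c(60,y,22)) for y in(13,-13)],"scene",proj(s,c(60,-13,22)),proj(s,c(60,13,22)),proj(s,c(60,13,0)),proj(s,c(60,-13,0)),"rear",proj(s,c(-60,13,0)),proj(t,c(-60,-13,22)))
E
```

```text
-0.05 top [248.2 146.9] [251.1 156.2] scene [257.3 180.1] [261.4 186.7] [260.8 193.3] [256.8 186.8] rear [303.7 182.9] [207.8 170.2]
0 top [248.2 147.6] [251.1 156.7] scene [257.3 182.2] [261.4 188.8] [261.3 195.3] [257.2 188.7] rear [304.2 183.1] [207.7 170.4]
0.05 top [248.  148.2] [251.  157.4] scene [257.5 184.2] [261.6 190.8] [261.8 197.1] [257.8 190.5] rear [304.6 183.2] [207.6 170.5]
0.1 top [247.8 148.9] [250.7 158. ] scene [257.8 186.2] [261.9 192.7] [262.5 198.8] [258.5 192.3] rear [305.2 183.3] [207.4 170.6]
```

```bash
python3 -m pendant '[[0.005,0.001,0,0,0,0,0],[0.012,0.001,0,0,0,0,0],[0.020,0.001,0,0,0,0,0],[0.028,0.001,0,0,0,0,0],[0.034,0.001,0,0,0,0,0],[0.038,0.001,0,0,0,0,0],[0.038,0.001,0,0,0,0,0],[0.034,0.001,0,0,0,0,0],[0.028,0.001,0,0,0,0,0],[0.020,0.001,0,0,0,0,0],[0.012,0.001,0,0,0,0,0],[0.005,0.001,0,0,0,0,0]]'; python3 -m pendant '[[0,0,0,0,0,0,0],[0,0,0,0,0,0,0],[0,0,0,0,0,0,0]]' >/dev/null
python3 - <<'E'
from h import *
np.set_printoptions(precision=1,suppress=True)
st()
c=chute();print("lip",c(60,0,0))
t=arm.get_image("top");s=arm.get_image("scene")
print(proj(t,c(60,13,22)),proj(t,c(60,-13,22)),proj(s,c(60,13,0)),proj(s,c(60,-13,0)))
cv2.imwrite("pics/c4.png",np.hstack([crop(t["image"],295,105),crop(s["image"],125,195)]))
E
```

```text
clock: 8.1
position: [590.3, -12.7, 251.2]
ee_rot: [0.804, -0.595, -0.0, 0.0]
contact_force: [-0.2, 0.7, -1.5]
gripper_width: 23.0
grasp_force: 57.5
t 8.4 p [590.3 -10.4 251.4] xdir yaw -72.9 pitch -0.01 z [ 0.  0. -1.] F [-0.1 -0.1 -1.9] T [0.1 0.1 0. ] w 22.8 g 57 j [ 0.3  0.3 -0.1 -0.  -1.1  0. ]
lip [ 631.6 -144.1  221.4]
[347.3 121. ] [350.5 130.1] [150.4 222.8] [148.2 215.2]
```

View pics/c4.png

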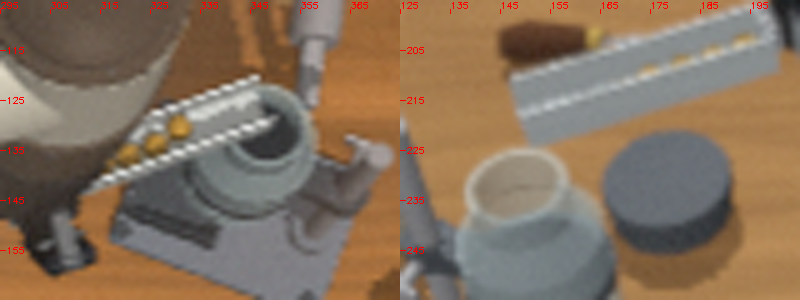

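Top tile: the spout is over the near part of the mouth at about (347,127), about 10 mm short of the axis. The scene tile shows it about 40 mm above the rim. I'll go down quickly to just above the highest possible rim, then feel for it.

```bash
cat > chk.py <<'E'
import sys
from h import *
s=arm.read_state();f=s["contact_force"];w=s["wrist_torque"]
print("t %.1f z %.1f F %s T %s"%(s["clock"],s["position"][2],f.round(2),w.round(3)))
sys.exit(int(f[2]>float(sys.argv[1])))
E
python3 -m pendant '[[0,0,0.003,0,0,0,0],[0,0,0.006,0,0,0,0],[0,0,0.008,0,0,0,0],[0,0,0.006,0,0,0,0],[0,0,0.003,0,0,0,0],[0,0,0,0,0,0,0],[0,0,0,0,0,0,0]]'>/dev/null; python3 chk.py 9; for i in 1 2 3 4; do python3 -m pendant '[[0,0,0,0,0,0,0]]'>/dev/null; python3 chk.py 9; done
```

```text
t 9.2 z 225.4 F [ 0.07 -0.21 -0.95] T [ 0.124  0.038 -0.001]
t 9.3 z 225.7 F [ 0.98 -0.1  -2.62] T [0.064 0.031 0.068]
t 9.4 z 225.7 F [-0.55 -0.01 -1.44] T [ 0.085  0.045 -0.029]
t 9.5 z 225.6 F [ 0.64  0.15 -2.05] T [ 0.069  0.026 -0.02 ]
t 9.6 z 225.5 F [ 0.04  0.16 -1.8 ] T [0.076 0.031 0.014]
```

```bash
cat > chk.py <<'E'
import sys
from h import *
s=arm.read_state();f=s["contact_force"];w=s["wrist_torque"]
M=R.from_quat(s["ee_rot"]).as_matrix();n=-M[:,1]
N=(0.0845-w@n)/0.128
print("t %.1f z %.1f F %s Tn %.3f N~%.2f"%(s["clock"],s["position"][2],f.round(2),w@n,N))
sys.exit(int(N>float(sys.argv[1])))
E
D(){ python3 chk.py 0.8; }
python3 -m pendant '[[0,0,0.002,0,0,0,0],[0,0,0,0,0,0,0]]'>/dev/null; D && python3 -m pendant '[[0,0,0.001,0,0,0,0],[0,0,0,0,0,0,0]]'>/dev/null && D && python3 -m pendant '[[0,0,0.001,0,0,0,0],[0,0,0,0,0,0,0]]'>/dev/null && D && python3 -m pendant '[[0,0,0.001,0,0,0,0],[0,0,0,0,0,0,0]]'>/dev/null && D && python3 -m pendant '[[0,0,0.001,0,0,0,0],[0,0,0,0,0,0,0]]'>/dev/null && D && python3 -m pendant '[[0,0,0.001,0,0,0,0],[0,0,0,0,0,0,0]]'>/dev/null && D && python3 -m pendant '[[0,0,0.001,0,0,0,0],[0,0,0,0,0,0,0]]'>/dev/null && D && python3 -m pendant '[[0,0,0.001,0,0,0,0],[0,0,0,0,0,0,0]]'>/dev/null && D && python3 -m pendant '[[0,0,0.001,0,0,0,0],[0,0,0,0,0,0,0]]'>/dev/null && D && python3 -m pendant '[[0,0,0.001,0,0,0,0],[0,0,0,0,0,0,0]]'>/dev/null && D && python3 -m pendant '[[0,0,0.001,0,0,0,0],[0,0,0,0,0,0,0]]'>/dev/null && D && python3 -m pendant '[[0,0,0.001,0,0,0,0],[0,0,0,0,0,0,0]]'>/dev/null && D
```

```text
t 9.8 z 223.0 F [-0.76 -0.1  -2.03] Tn 0.076 N~0.07
t 10.0 z 222.1 F [ 0.28 -0.12 -2.46] Tn 0.044 N~0.32
t 10.2 z 221.2 F [-0.39 -0.44 -1.61] Tn 0.088 N~-0.03
t 10.4 z 220.2 F [ 0.92  0.32 -1.97] Tn 0.063 N~0.17
t 10.6 z 219.1 F [ 0.17 -0.04 -1.27] Tn 0.124 N~-0.31
t 10.8 z 218.2 F [-0.14 -0.91 -2.17] Tn 0.079 N~0.04
t 11.0 z 217.1 F [-0.87  0.17 -1.53] Tn 0.121 N~-0.28
t 11.2 z 216.1 F [-0.38 -0.44 -2.01] Tn 0.048 N~0.28
t 11.4 z 215.1 F [-0.49  0.53 -2.08] Tn 0.092 N~-0.06
t 11.6 z 214.4 F [ 0.89  0.76 -0.44] Tn 0.067 N~0.13
t 11.8 z 213.5 F [ 0.61  0.11 -0.44] Tn 0.108 N~-0.18
t 12.0 z 212.7 F [-0.23  1.08  0.87] Tn 0.176 N~-0.71
```

Contact: Fz rose from about -2.0 to +0.9, so about 2.7 N. I'll hold and average.

```bash
cat > avg.py <<'E'
from h import *
F=[];T=[]
for i in range(4):
    s=arm.read_state();F.append(s["contact_force"]);T.append(s["wrist_torque"]);arm.get_image("top")
st();print("avgF",np.mean(F,0).round(2),"sd",np.std(F,0).round(2),"avgT",np.mean(T,0).round(3)); c=chute();print("lip",c(60,0,0).round(1))
E
python3 -m pendant '[[0,0,-0.001,0,0,0,0]]' >/dev/null; python3 avg.py
```

```text
t 12.3 p [590.6 -11.2 213.4] xdir yaw -72.9 pitch 0.01 z [ 0.  0. -1.] F [ 0.36 -0.28 -0.36] T [ 0.071 -0.117  0.078] w 23.0 g 58 j [ 0.25  0.36 -0.14  0.   -1.07  0.04]
avgF [ 0.22  0.36 -0.45] sd [0.39 0.11 0.17] avgT [ 0.013 -0.061  0.05 ]
lip [ 631.7 -145.1  183.4]
```

Resting at about 1.5 N and level. Next I tip about the rim contact, which is about 130 mm ahead of and 30 mm below the TCP. That needs (+1.1, −4.5) mm of shift per −2° about tool y. I'll advance the lip about 4 mm over the first steps.

```bash
cat > chk.py <<'E'
import sys
from h import *
W=float(sys.argv[1]);lo,hi=(float(a) for a in sys.argv[2:4]) if len(sys.argv)>3 else (.7,2.6)
F=[]
for i in range(3):
    s=arm.read_state();F.append(s["contact_force"]);arm.get_image("top")
f=np.mean(F,0);N=f[2]+W;M=R.from_quat(s["ee_rot"]).as_matrix()
print("t %.1f pitch %.1f F %s N~%.2f lip %s"%(s["clock"],np.degrees(np.arcsin(M[2,0])),f.round(2),N,chute(s)(60,0,0).round(1)))
sys.exit(not lo<N<hi)
E
C(){ python3 chk.py 1.95; }
python3 -m pendant '[[0.0015,0,-0.0022,0,-1,0,0],[0.0015,0,-0.0023,0,-1,0,0],[0,0,0,0,0,0,0]]'>/dev/null; C && python3 -m pendant '[[0.0015,0,-0.0022,0,-1,0,0],[0.0015,0,-0.0023,0,-1,0,0],[0,0,0,0,0,0,0]]'>/dev/null; C && python3 -m pendant '[[0.0015,0,-0.0022,0,-1,0,0],[0.0015,0,-0.0023,0,-1,0,0],[0,0,0,0,0,0,0]]'>/dev/null && C
```

```text
t 12.7 pitch -2.0 F [-0.16 -0.2  -0.84] N~1.11 lip [ 632.3 -147.3  183.1]
t 13.2 pitch -4.0 F [-0.01  0.4   0.32] N~2.27 lip [ 632.7 -149.   182.5]
t 13.6 pitch -6.0 F [-0.22  0.34 -0.04] N~1.91 lip [ 633.3 -150.9  182. ]
```

```bash
C(){ python3 chk.py 1.95; }
python3 -m pendant '[[0.0005,0,-0.0022,0,-1,0,0],[0.0005,0,-0.0022,0,-1,0,0],[0,0,0,0,0,0,0]]'>/dev/null; C && python3 -m pendant '[[0.0005,0,-0.0022,0,-1,0,0],[0.0005,0,-0.0022,0,-1,0,0],[0,0,0,0,0,0,0]]'>/dev/null && C && python3 -m pendant '[[0.0005,0,-0.0022,0,-1,0,0],[0.0005,0,-0.0022,0,-1,0,0],[0,0,0,0,0,0,0]]'>/dev/null && C
```

```text
t 14.1 pitch -8.0 F [ 0.28 -0.44 -0.3 ] N~1.65 lip [ 633.2 -150.6  181.5]
t 14.5 pitch -10.0 F [ 0.08 -0.62 -0.35] N~1.60 lip [ 633.1 -150.4  181. ]
t 14.9 pitch -12.0 F [ 0.21 -0.54 -0.17] N~1.78 lip [ 633.1 -150.2  180.5]
```

Steady at about 1.7 N. Continuing through the sliding range.

```bash
C(){ python3 chk.py 1.95 .7 2.5; }
python3 -m pendant '[[0.0006,0,-0.0022,0,-1,0,0],[0.0006,0,-0.0022,0,-1,0,0],[0,0,0,0,0,0,0]]'>/dev/null; C && python3 -m pendant '[[0.0006,0,-0.0022,0,-1,0,0],[0.0006,0,-0.0022,0,-1,0,0],[0,0,0,0,0,0,0]]'>/dev/null && C && python3 -m pendant '[[0.0006,0,-0.0022,0,-1,0,0],[0.0006,0,-0.0022,0,-1,0,0],[0,0,0,0,0,0,0]]'>/dev/null && C && python3 -m pendant '[[0.0006,0,-0.0022,0,-1,0,0],[0.0006,0,-0.0022,0,-1,0,0],[0,0,0,0,0,0,0]]'>/dev/null && C
```

```text
t 15.4 pitch -14.0 F [-0.34 -0.82  0.12] N~2.07 lip [ 633.1 -150.3  180.1]
t 15.8 pitch -16.0 F [-0.44 -0.62  0.11] N~2.06 lip [ 633.1 -150.4  179.6]
t 16.3 pitch -18.0 F [ 0.17 -1.36  0.43] N~2.38 lip [ 633.1 -150.3  179. ]
t 16.8 pitch -20.0 F [ 0.   -1.02  0.05] N~2.00 lip [ 633.1 -150.3  178.5]
```

```bash
C(){ python3 chk.py 1.95 .7 2.7; }
python3 -m pendant '[[0.0006,0,-0.0022,0,-1,0,0],[0.0006,0,-0.0023,0,-1,0,0],[0,0,0,0,0,0,0]]'>/dev/null; C && python3 -m pendant '[[0.0006,0,-0.0022,0,-1,0,0],[0.0006,0,-0.0023,0,-1,0,0],[0,0,0,0,0,0,0]]'>/dev/null && C
python3 - <<'E'
from h import *
t=arm.get_image("top");s=arm.get_image("scene")
cv2.imwrite("pics/c5.png",np.hstack([crop(t["image"],295,105),crop(s["image"],125,195)]))
E
```

```text
t 17.2 pitch -22.0 F [ 0.02 -1.02 -0.1 ] N~1.85 lip [ 633.1 -150.3  178.1]
t 17.6 pitch -24.0 F [-0.2  -1.19 -0.09] N~1.86 lip [ 633.1 -150.2  177.7]
```

View pics/c5.png

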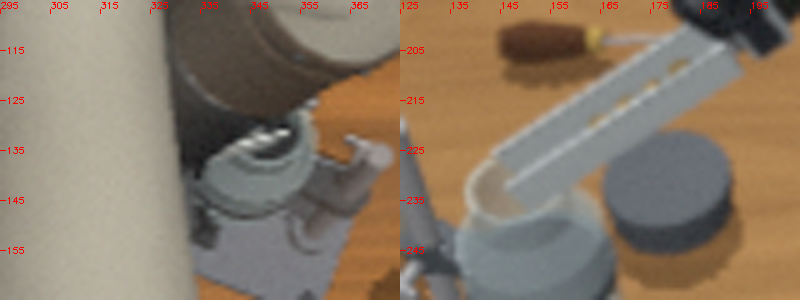

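The scene tile shows the spout in the mouth at about (147,231) with the feet still in the channel, around (165–180, 212). Tipping further.

```bash
C(){ python3 chk.py 1.95 .7 2.9; }
python3 -m pendant '[[0.0006,0,-0.0022,0,-1,0,0],[0.0006,0,-0.0023,0,-1,0,0],[0,0,0,0,0,0,0],[0,0,0,0,0,0,0]]'>/dev/null; C && python3 -m pendant '[[0.0006,0,-0.0022,0,-1,0,0],[0.0006,0,-0.0023,0,-1,0,0],[0,0,0,0,0,0,0],[0,0,0,0,0,0,0],[0,0,0,0,0,0,0]]'>/dev/null && C
python3 - <<'E'
from h import *
s=arm.get_image("scene")
cv2.imwrite("pics/c6.png",crop(s["image"],125,195,80,70,7))
E
```

```text
t 18.3 pitch -26.0 F [-0.17 -2.24  0.01] N~1.96 lip [ 633.  -150.1  177.3]
t 18.9 pitch -28.0 F [ 0.14 -1.98  0.09] N~2.04 lip [ 633.1 -149.9  177. ]
```

View pics/c6.png

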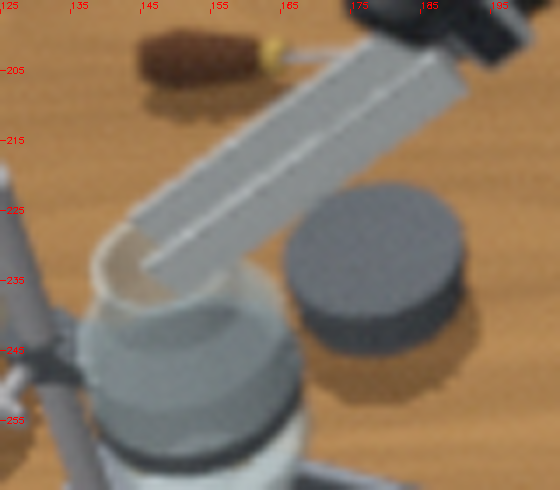

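The visible part of the channel is now empty, so the feet have slid out of sight through the spout at about (150,232). I'll tip a little more and wait to be sure, then weigh the chute as it lifts off.

```bash
C(){ python3 chk.py 1.31 .5 2.6; }
python3 -m pendant '[[0.0004,0,-0.0022,0,-1,0,0],[0.0004,0,-0.0023,0,-1,0,0],[0,0,0,0,0,0,0]]'>/dev/null; C && python3 -m pendant '[[0.0005,0,-0.0022,0,-1,0,0],[0.0005,0,-0.0023,0,-1,0,0],[0,0,0,0,0,0,0]]'>/dev/null && C && python3 -m pendant '[[0,0,0,0,0,0,0],[0,0,0,0,0,0,0],[0,0,0,0,0,0,0],[0,0,0,0,0,0,0],[0,0,0,0,0,0,0],[0,0,0,0,0,0,0]]'>/dev/null && C
python3 - <<'E'
from h import *
t=arm.get_image("top");s=arm.get_image("scene")
cv2.imwrite("pics/c7.png",np.hstack([crop(t["image"],325,112,40,40,10),crop(s["image"],130,218,40,40,10)]))
E
```

```text
t 19.4 pitch -30.0 F [-0.41 -1.4   0.25] N~1.56 lip [ 632.9 -149.7  176.7]
t 19.9 pitch -32.0 F [ 0.1  -1.77 -0.37] N~0.94 lip [ 632.9 -149.5  176.4]
t 20.6 pitch -32.0 F [ 0.46 -1.87 -0.48] N~0.83 lip [ 632.7 -149.1  176.5]
```

View pics/c7.png

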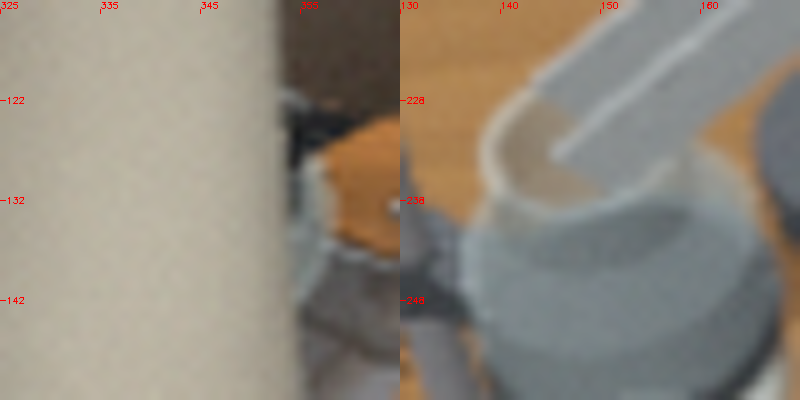

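Contact is still held, with no feet visible in the channel. I'll lift 8 mm straight up, still tipped and over the mouth, and weigh the chute.

```bash
python3 -m pendant '[[-0.0011,0,-0.0017,0,0,0,0],[-0.0011,0,-0.0017,0,0,0,0],[-0.0011,0,-0.0017,0,0,0,0],[-0.0011,0,-0.0017,0,0,0,0],[0,0,0,0,0,0,0],[0,0,0,0,0,0,0]]'>/dev/null; python3 chk.py 1.31; python3 chk.py 1.31; python3 chk.py 1.31
```

```text
t 21.5 pitch -32.0 F [ 0.23 -0.08 -1.53] N~-0.22 lip [ 632.6 -148.8  184.5]
t 21.6 pitch -32.0 F [-0.73  0.44 -1.59] N~-0.28 lip [ 632.6 -148.9  184.5]
t 21.8 pitch -32.0 F [ 0.39  0.28 -1.32] N~-0.01 lip [ 632.7 -149.   184.6]
```

```bash
rm -f f.txt; for i in $(seq 24); do python3 -m pendant '[[0,0,0,0,0,0,0]]'>/dev/null; python3 -c "
from bench import arm
print(arm.read_state()['contact_force'][2])">>f.txt; done; python3 -c "
import numpy as np
a=np.loadtxt('f.txt');print(a.mean(),a.std()/len(a)**.5)"
```

```text
-1.3080461020324505 0.08447667456913019
```

The weight is about 1.3 N, so the chute is empty. As insurance I'll touch the tipped spout back down on the rim briefly, so contact is made with all the feet in the hopper.

```bash
C(){ python3 chk.py 1.31 -1 0.7; }
python3 -m pendant '[[0.0011,0,0.0017,0,0,0,0],[0.0011,0,0.0017,0,0,0,0],[0.0005,0,0.0009,0,0,0,0],[0,0,0,0,0,0,0]]'>/dev/null; C && python3 -m pendant '[[0.0005,0,0.0009,0,0,0,0],[0,0,0,0,0,0,0]]'>/dev/null && C && python3 -m pendant '[[0.0005,0,0.0009,0,0,0,0],[0,0,0,0,0,0,0]]'>/dev/null && C && python3 -m pendant '[[0.0005,0,0.0009,0,0,0,0],[0,0,0,0,0,0,0]]'>/dev/null && C && python3 -m pendant '[[0.0003,0,0.0004,0,0,0,0],[0,0,0,0,0,0,0]]'>/dev/null && C && python3 -m pendant '[[0.0003,0,0.0004,0,0,0,0],[0,0,0,0,0,0,0]]'>/dev/null && C; python3 -m pendant '[[0,0,0,0,0,0,0],[0,0,0,0,0,0,0]]'; python3 chk.py 1.31
```

```text
t 24.8 pitch -32.0 F [ 0.24 -0.2  -0.67] N~0.64 lip [ 632.7 -149.   179.5]
t 25.1 pitch -32.0 F [ 0.06 -0.53 -0.36] N~0.95 lip [ 632.7 -149.   178.7]
clock: 25.35
position: [602.6, -50.7, 278.2]
ee_rot: [0.773, -0.571, -0.222, -0.164]
contact_force: [-0.1, -0.5, -0.8]
gripper_width: 23.4
grasp_force: 58.0
t 25.4 pitch -32.0 F [ 0.11 -0.52 -0.86] N~0.45 lip [ 632.7 -149.   178.6]
```

```bash
python3 -m pendant '[[0.0003,0,0.0004,0,0,0,0],[0.0003,0,0.0004,0,0,0,0],[0,0,0,0,0,0,0],[0,0,0,0,0,0,0],[0,0,0,0,0,0,0]]' >/dev/null;  python3 chk.py 1.31;  python3 chk.py 1.31; python3 -m pendant '[[-0.003,0,-0.005,0,0,0,0],[-0.008,0,-0.013,0,0,0,0],[-0.01,0,-0.017,0,0,0,0],[-0.005,0,-0.008,0,0,0,0],[0,0,0,0,4,0,0],[0,0,0,0,7,0,0],[0,0,0,0,7,0,0],[0,0,0,0,7,0,0],[0,0,0,0,7,0,0],[0,0,0,0,0,0,0],[0,0,0,0,0,0,0]]'
python3 - <<'E'
from h import *
st();print(chute()(60,0,0))
t=arm.get_image("top");s=arm.get_image("scene")
cv2.imwrite("pics/c8.png",np.hstack([crop(t["image"],295,95),crop(s["image"],125,185)]))
E
```

```text
t 26.1 pitch -32.0 F [-0.2  -0.15  0.41] N~1.72 lip [ 632.7 -149.   177.6]
t 26.2 pitch -32.0 F [-0.39 -0.14 -0.4 ] N~0.91 lip [ 632.7 -149.   177.6]
clock: 27.4
position: [602.4, -50.5, 327.8]
ee_rot: [0.804, -0.594, -0.001, -0.001]
contact_force: [0.3, -0.1, -0.6]
gripper_width: 23.2
grasp_force: 58.1
t 27.4 p [602.4 -50.5 327.8] xdir yaw -72.9 pitch -0.12 z [-0.     0.002 -1.   ] F [ 0.25 -0.05 -0.62] T [ 0.006  0.005 -0.076] w 23.2 g 58 j [ 0.18  0.31  0.08 -0.   -1.34  0.12]
[ 643.61376237 -184.26119917  297.54030992]
```

View pics/c8.png

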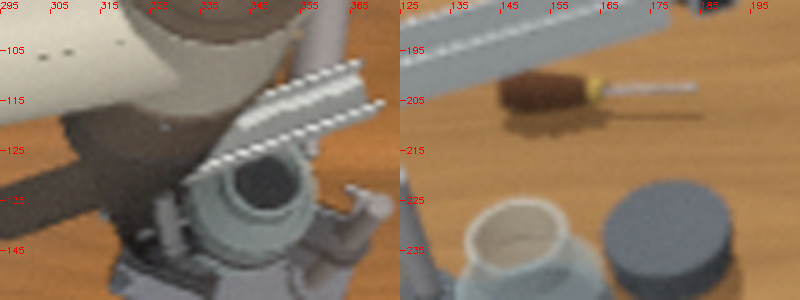

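The channel is empty and the hopper is unmoved. Carrying the chute back to its old place.

```bash
python3 -m pendant '[[-0.01,-0.001,0,0,0,0,0],[-0.024,-0.001,0,0,0,0,0],[-0.03,-0.001,0,0,0,0,0],[-0.034,-0.001,0,0,0,0,0],[-0.034,-0.001,0,0,0,0,0],[-0.034,-0.001,0,0,0,0,0],[-0.034,-0.001,0,0,0,0,0],[-0.034,-0.001,0,0,0,0,0],[-0.034,-0.001,0,0,0,0,0],[-0.028,-0.001,0,0,0,0,0],[-0.016,-0.001,0,0,0,0,0],[-0.004,-0.001,0,0,0,0,0]]' >/dev/null; python3 -m pendant '[[0,0,0.01,0,0,0,0],[0,0,0.025,0,0,0,0],[0,0,0.035,0,0,0,0],[0,0,0.035,0,0,0,0],[0,0,0.035,0,0,0,0],[0,0,0.035,0,0,0,0],[0,0,0.035,0,0,0,0],[0,0,0.025,0,0,0,0],[0,0,0.015,0,0,0,0],[0,0,0.008,0,0,0,0],[0,0,0,0,0,0,0],[0,0,0,0,0,0,0]]' >/dev/null
python3 - <<'E'
from h import *
st([521.5,254.5,34])
t=arm.get_image("top");s=arm.get_image("scene")
np.set_printoptions(precision=1,suppress=True)
for dp in(-.05,0,.05):
    c=chute(dp=dp);print(dp,proj(s,c(60,13,22)),proj(s,c(60,13,0)),proj(s,c(-60,13,0)))
cv2.imwrite("pics/c9.png",np.hstack([crop(t["image"],185,150),crop(s["image"],250,190)]))
E
```

```text
t 29.9 p [522.3 254.   70.1] xdir yaw -73.0 pitch -0.01 z [ 0.001  0.001 -1.   ] F [0.28 0.15 0.24] T [ 0.029  0.016 -0.005] w 23.4 g 58 j [ 0.73  0.51 -0.33  0.   -0.74 -0.43]
tool delta mm [-0.7  0.6 36.1]
-0.05 [260.5 235.1] [260.  240.3] [298.1 229.5]
0 [260.5 236.7] [260.4 241.8] [298.6 229.6]
0.05 [260.7 238.3] [260.9 243.2] [299.  229.6]
```

View pics/c9.png

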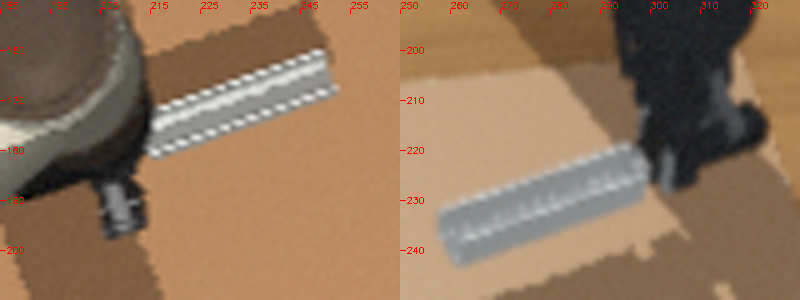

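The chute is empty, level and over the mat. Setting it down.

```bash
python3 -m pendant '[[0,0,0.01,0,0,0,0],[0,0,0.01,0,0,0,0],[0,0,0.007,0,0,0,0],[0,0,0.004,0,0,0,0],[0,0,0,0,0,0,0],[0,0,0,0,0,0,0]]' >/dev/null; python3 chk.py 0 -9 2 && python3 -m pendant '[[0,0,0.002,0,0,0,0],[0,0,0,0,0,0,0]]' >/dev/null && python3 chk.py 0 -9 2 && python3 -m pendant '[[0,0,0.001,0,0,0,0],[0,0,0,0,0,0,0]]' >/dev/null && python3 chk.py 0 -9 2 && python3 -m pendant '[[0,0,0.001,0,0,0,0],[0,0,0,0,0,0,0]]' >/dev/null && python3 chk.py 0 -9 2 && python3 -m pendant '[[0,0,0.001,0,0,0,0],[0,0,0,0,0,0,0]]' >/dev/null && python3 chk.py 0 -9 2; python3 -c "from h import *;st()"
```

```text
t 30.7 pitch -0.0 F [-0.19 -0.18 -1.38] N~-1.38 lip [562.9 120.6   8.7]
t 31.1 pitch 0.0 F [ 0.43  0.39 -1.46] N~-1.46 lip [562.6 120.4   6.5]
t 31.4 pitch 0.0 F [ 0.29 -0.03 -1.09] N~-1.09 lip [562.6 120.4   5.4]
t 31.8 pitch 0.0 F [ 0.23 -0.39 -1.65] N~-1.65 lip [562.6 120.4   4.4]
t 32.1 pitch -0.0 F [-1.26 -0.32  3.69] N~3.69 lip [562.8 120.6   3.9]
t 32.1 p [521.7 254.4  33.9] xdir yaw -72.9 pitch -0.01 z [ 0.  0. -1.] F [-1.84 -0.46  5.08] T [-0.049  0.502  0.005] w 23.1 g 58 j [ 0.73  0.56 -0.35  0.   -0.66 -0.44]
```

```bash
python3 -m pendant '[[0,0,0,0,0,0,0.03],[0,0,0,0,0,0,0.045],[0,0,0,0,0,0,0.06],[0,0,0,0,0,0,0.06],[0,0,0,0,0,0,0.06],[0,0,-0.01,0,0,0,0.06],[0,0,-0.03,0,0,0,0.06],[0,0,-0.04,0,0,0,0.06],[0,0,-0.04,0,0,0,0.06],[0,0,-0.03,0,0,0,0.06],[0,0,0,0,0,0,0.06],[0,0,0,0,0,0,0.06]]'; python3 -m pendant '[[-0.03,0,-0.02,0,0,0,0.06],[-0.03,0,-0.02,0,0,0,0.06],[-0.03,0,-0.02,0,0,0,0.06],[-0.03,0,0,0,0,0,0.06],[0,0,0,0,0,0,0.06],[0,0,0,0,0,0,0.06],[0,0,0,0,0,0,0.06],[0,0,0,0,0,0,0.06]]'>/dev/null
python3 - <<'E'
from h import *
t=arm.get_image("top");s=arm.get_image("scene")
a=np.hstack([crop(t["image"],180,150),crop(t["image"],312,112)])
b=np.hstack([crop(s["image"],252,208),crop(s["image"],118,215)])
cv2.imwrite("pics/c10.png",np.vstack([a,b]))
E
```

```text
clock: 33.35
position: [521.6, 254.4, 184.7]
ee_rot: [0.804, -0.595, 0.0, -0.001]
contact_force: [-0.7, -0.8, -1.7]
gripper_width: 60.0
grasp_force: 0.0
```

View pics/c10.png

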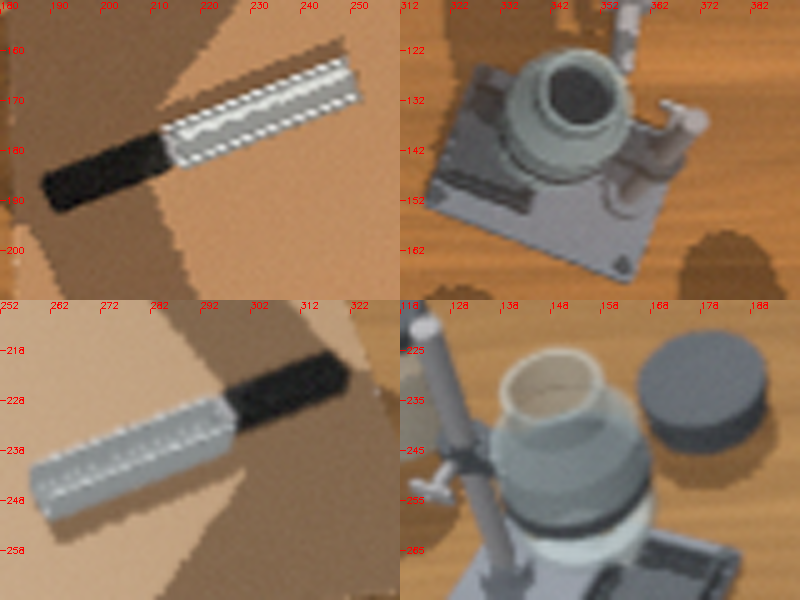

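The chute lies flat and empty on the mat, from top-view (189,189) to (251,166). The gripper is clear and the dispenser is unchanged, so I'm handing in.

```bash
python3 -c "from bench import arm;print(arm.job_done())"
```

```text
the job is handed in; nothing more can be done
None
```

I tipped the chute with its spout on the rim, laid it back empty and flat on the mat, let go and handed the job in; no verdict came back, and that all five feet are in the hopper rests on the empty channel and the chute's weight (about 1.3 N), as I could not see them inside it.

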